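# Plug the relays back into the panel's sockets

## Task

The panel has been serviced and its relays go back in: plug the two large and the two small relays with red or blue labels each into the socket of its own size whose marker tag has the same colour, upright and fully home on the floor of the socket. The relay with the green label belongs to another panel: leave it standing where it is.

Things in the scene. Friction and masses are not known exactly. Their poses are not given: they have to be found in the camera images.
- large_red_relay: large plug-in relay standing upright on the bench: clear housing with a coil inside, white cap with a red label nearly covering its top. 46 x 34 x 58 mm (x, y, height), straight sides above a black foot, whose lowest 8 mm taper in by 2.5 a side; about 150 g; fits its socket either way round. Origin: centre of its underside; x along its long side, z up
- large_blue_relay: large plug-in relay standing upright on the bench: clear housing with a coil inside, white cap with a blue label nearly covering its top. 46 x 34 x 58 mm (x, y, height), straight sides above a black foot, whose lowest 8 mm taper in by 2.5 a side; about 150 g; fits its socket either way round. Origin: centre of its underside; x along its long side, z up
- small_red_relay: small plug-in relay standing upright on the bench: clear housing with a coil inside, white cap with a red label nearly covering its top. 30 x 24 x 50 mm (x, y, height), straight sides above a black foot, whose lowest 8 mm taper in by 2.5 a side; about 80 g; fits its socket either way round. Origin: centre of its underside; x along its long side, z up
- small_blue_relay: small plug-in relay standing upright on the bench: clear housing with a coil inside, white cap with a blue label nearly covering its top. 30 x 24 x 50 mm (x, y, height), straight sides above a black foot, whose lowest 8 mm taper in by 2.5 a side; about 80 g; fits its socket either way round. Origin: centre of its underside; x along its long side, z up
- large_green_relay: large plug-in relay standing upright on the bench: clear housing with a coil inside, white cap with a green label nearly covering its top. 46 x 34 x 58 mm (x, y, height), straight sides above a black foot, whose lowest 8 mm taper in by 2.5 a side; about 150 g; no socket here is for it. Origin: centre of its underside; x along its long side, z up
- large_red_socket: large grey socket, red tag along its front (-x) edge; four, in changing order, 85 mm apart, fixed on a rail. 98 x 58 x 28 mm (x, y, height). Well in mid top: 52 x 40 mm (x, y), 10 deep, the upper 6 a sloping lead-in 4 wide; takes the large relay, long side along x. Origin: centre of underside, below the well, 10.5 above the bench; well floor 18, top face 28 above it; y along the rail, z up
- large_blue_socket: large grey socket, blue tag along its front (-x) edge; four, in changing order, 85 mm apart, fixed on a rail. 98 x 58 x 28 mm (x, y, height). Well in mid top: 52 x 40 mm (x, y), 10 deep, the upper 6 a sloping lead-in 4 wide; takes the large relay, long side along x. Origin: centre of underside, below the well, 10.5 above the bench; well floor 18, top face 28 above it; y along the rail, z up
- small_red_socket: small grey socket, red tag along its front (-x) edge; four, in changing order, 85 mm apart, fixed on a rail. 80 x 46 x 28 mm (x, y, height). Well in mid top: 36 x 30 mm (x, y), 10 deep, the upper 6 a sloping lead-in 4 wide; takes the small relay, long side along x. Origin: centre of underside, below the well, 10.5 above the bench; well floor 18, top face 28 above it; y along the rail, z up
- small_blue_socket: small grey socket, blue tag along its front (-x) edge; four, in changing order, 85 mm apart, fixed on a rail. 80 x 46 x 28 mm (x, y, height). Well in mid top: 36 x 30 mm (x, y), 10 deep, the upper 6 a sloping lead-in 4 wide; takes the small relay, long side along x. Origin: centre of underside, below the well, 10.5 above the bench; well floor 18, top face 28 above it; y along the rail, z up

How it is judged:
By the outcome, as a careful person would: the job done as asked, in the order asked, and still so for the second after the job is handed in, with the robot touching nothing.
It also fails if it takes over 104 s, if anything falls off the work surface, if the arm or the gripper's body presses on something with over 40 N, if the wrist force passes 120 N, or if a joint passes its speed limit or range.

## Robot

A 6-joint arm with a two-finger parallel gripper is mounted at the origin on a cart in front of the work surface, level with it; the furniture and walls round the work are solid. World frame = base frame: x ahead of the robot, y to its left, z up, the work surface at z = 0. Lengths are in m, angles in rad, forces in N, time in s.
With the tool pointing down it reaches from about 0.4 to 0.825 m from the base axis. Payload 7 kg.
Tool frame: the origin (TCP) lies on the centre line of the jaws, within the pads' length; the fingertips stand 19 mm ahead of it and the grasp point (between the pads) is the TCP; z points along the fingers, y is the line along which they close (so a half turn about z gives the same grasp; the last joint's range is limited). The gripper opens to 88 mm and grips with 3 to 60 N. Pads are 19 mm wide; open, the fingers measure 130 mm over their backs; the gripper's body (78 mm by 193 mm) begins 47 mm behind the grasp point.
Start: joints at [-0.877, 0.359, 0.012, 0, -1.224, -0.288], TCP at [0.266, -0.62, 0.246] pointing down, gripper open.
Joint ranges: [-3.07, 3.07], [-1.43, 2.12], [-1.02, 1.25], [-3.03, 1.67], [-3.05, -0], [-3.03, 3.03]. Speed limits (rad/s): [2.39, 2.39, 3.01, 3.14, 3.14, 3.14].

## Interface

Orientations are given as [roll, pitch, yaw] about the fixed x, y, z axes, in that order (R = Rz(yaw) Ry(pitch) Rx(roll)).
In Python, from station import arm, imaging, models gives the robot as it stands.
- The arm moves only by the tool play_rows, never from a script. Its arguments are lists of equal length, an entry for each row: "travel": the shift along the tool's x, y, z in units of 25 mm (1.0 is 25 mm), a list of three; "twist": the turn about the tool's z in units of 0.15 rad (1.0 is 0.15 rad). A call has 1 to 8 rows; each row shifts and turns the commanded pose from where the row before left it, along the tool's axes as they then stand; what a row does not reach is not made up. A row lasts 1/8 s, in which the tool goes at most 62.5 mm and 10.7 degrees, less where a joint would pass 70% of its speed; a pose out of reach is approached as far as the arm can. A call with a number of a shift or a turn outside -1 to 1 is refused whole. A call with a gripper value outside its range is refused whole. "fingers" is the opening, from 0 (shut) to 1 (fully open), set as the call begins (left out, the last holds). The fingers move at their own pace and stop on an object; "newtons" is the grip in N (left out, the last holds). Time passes only in rows, so rows that do not move let the fingers close. It gives the time, the measured TCP pose, the force, the opening and the grip force at its end, in the units of the state.
- arm.get_state(): the state, without advancing time (a new reading comes with each control period).
- imaging.grab_frame(name): name is "side" or "top" or "wrist"; returns a dict with "pixels" (420x560x3 uint8, red, green, blue), "fx", "fy", "cx", "cy" (pixels), "R" (3x3) and "t" (3): a world point X has camera coordinates R X + t; the wrist camera has in their place "T_tool_cam" (4x4, takes a point from camera to tool coordinates, whose origin is the TCP and whose axes are the flange's). Camera axes: x right, y down, z forward; pixel columns grow to the right and rows downward; lengths in m; the calibration is good to about 2 mm. The wrist camera is an equidistant fisheye: a pixel r from the principal point sees the ray r / f radians off the axis. A picture is of the moment at which its call begins: read the wrist's pose just before it. There is no depth.
- arm.job_done(): hands the job in; it is judged then, once.
Trained networks look in the newest picture that a camera, given by its name, has taken for a name from the list of things; names that differ only in an ending like _2 or _b are one class to them, and where a whole thing is asked for, a point or a joint stands for the part that bears it (a point fixed in the world has none). Each returns a list of dicts, best first, with "confidence" (0 to 1); they miss things now and then, are a little off and sometimes report something else, mostly with a low value. They report only what shows in the picture. A call takes as long as a camera call.
- models.boxes_of(name, camera): "extent" ([centre column, centre row, width, height] in pixels, round what is visible of it).
- models.silhouettes(name, camera): "pixels" (420x560 bool, what is visible of it) and "extent" ([centre column, centre row, width, height] in pixels, round what is visible of it).
The state is a dict: "t": time; "q": joint angles; "qd": joint speeds; "joint_efforts": joint torques, N m; "eef_pos": TCP position; "ee_rot": TCP orientation; "force": force on the tool from outside, world axes, zero at the start; "moment": the same for the moment, N m; "width": finger opening in m; "gripper_force": force on a finger pad.
Only numpy, scipy, OpenCV 4.12 (cv2) and the standard library are available. Lean on these libraries where they do the work, as an engineer would, in place of code of your own. Each camera call takes 0.05 s, during which the arm holds its last target. There are 200 camera calls.

## Working session

There is one attempt and no reset: what is moved stays moved. The work goes in short steps, Python scripts to look and compute and a tool call to move; the robot and the scene stay as the last step left them, time stands still between calls to the robot, and variables do not carry over. Pictures are saved under pics/ and viewed, at most 14 in all, crops included, and the job is handed in when it is done.

Besides the shell and the picture viewer there is one more tool, called as a command line: name --pt "numbers of a row" for each row, then --argument value for the rest. play_rows: Moves the arm, as the interface text tells. Shifts and turns lie within -1 to 1; 1 stands for 25 mm of shift or 0.15 rad of turn. Its arguments: {"type":"object","properties":{"travel":{"type":"array","items":{"type":"array","items":{"type":"number"}}},"twist":{"type":"array","items":{"type":"number"}},"fingers":{"type":"number"},"newtons":{"type":"number"}},"required":["travel","twist"]}

```bash
mkdir -p pics; python3 - <<'E'
from station import arm, imaging, models
import cv2
s=arm.get_state();print({k:s[k] for k in('t','q','eef_pos','ee_rot','force','width')})
for n in('top','side'):
    f=imaging.grab_frame(n);cv2.imwrite(f'pics/{n}0.png',f['pixels'][:,:,::-1])
    print(n,f['fx'],f['fy'],f['cx'],f['cy'],f['R'],f['t'])
    for o in ['large_red_relay','large_blue_relay','small_red_relay','small_blue_relay','large_green_relay','large_red_socket','large_blue_socket','small_red_socket','small_blue_socket']:
        print(o,[(round(d['confidence'],2),[round(float(x)) for x in d['extent']]) for d in models.boxes_of(o,n)][:3])
E
```

```text
{'t': 0.0, 'q': array([-8.76932648e-01,  3.59385224e-01,  1.10468938e-02, -3.55649134e-04,
       -1.22409319e+00, -2.88105422e-01]), 'eef_pos': array([ 0.26623088, -0.61977405,  0.24461754]), 'ee_rot': array([ 3.13992985e+00, -1.44112675e-04, -2.73595540e+00]), 'force': array([-0.36187147, -0.13284327, -0.84004158]), 'width': 0.08776434329530018}
top 411.5916613318568 411.5916613318568 282.9877433200293 202.55049837656236 [[ 0.01771484 -0.99881657  0.04529498]
 [-0.989      -0.02415843 -0.14592931]
 [ 0.14685087 -0.04221162 -0.98825756]] [-0.12814659  0.54575283  0.84427605]
large_red_relay [(0.86, [270, 251, 18, 23]), (0.5, [334, 183, 30, 50]), (0.15, [407, 243, 29, 26])]
large_blue_relay [(0.52, [297, 184, 19, 41])]
small_red_relay [(0.75, [136, 208, 18, 16])]
small_blue_relay [(0.49, [210, 247, 17, 16])]
large_green_relay [(0.59, [406, 243, 27, 23])]
large_red_socket [(0.88, [334, 183, 32, 52])]
large_blue_socket [(0.79, [257, 183, 27, 43])]
small_red_socket [(0.91, [369, 185, 24, 38])]
small_blue_socket [(0.59, [298, 184, 21, 38]), (0.24, [258, 184, 31, 47])]
side 444.7111102111872 444.7111102111872 282.7467662795926 209.4156358196202 [[-0.97275949 -0.2311223  -0.01792925]
 [-0.11573663  0.55121791 -0.82629525]
 [ 0.20085818 -0.80171148 -0.56295177]] [0.47876273 0.13485569 0.88437572]
large_red_relay [(0.93, [312, 214, 24, 30])]
large_blue_relay [(0.68, [316, 181, 21, 28]), (0.44, [304, 248, 21, 29])]
small_red_relay [(0.79, [236, 298, 16, 32])]
small_blue_relay [(0.73, [303, 249, 22, 26])]
large_green_relay [(0.83, [322, 156, 17, 27]), (0.16, [234, 297, 18, 32])]
large_red_socket [(0.63, [264, 181, 44, 17])]
large_blue_socket [(0.8, [248, 215, 47, 28])]
small_red_socket []
small_blue_socket [(0.95, [256, 197, 35, 18])]
```

```bash
python3 - <<'E'
import cv2
a=cv2.imread('pics/top0.png')[130:330,80:480];b=cv2.imread('pics/side0.png')[120:340,180:400]
cv2.imwrite('pics/t1.png',cv2.resize(a,(800,400),interpolation=cv2.INTER_CUBIC))
cv2.imwrite('pics/s1.png',cv2.resize(b,(600,600),interpolation=cv2.INTER_CUBIC))
E
```

```text
(no output)
```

View pics/t1.png

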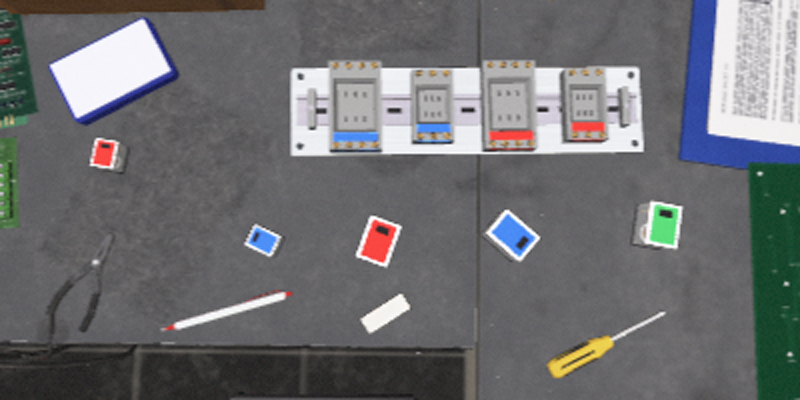

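View pics/s1.png

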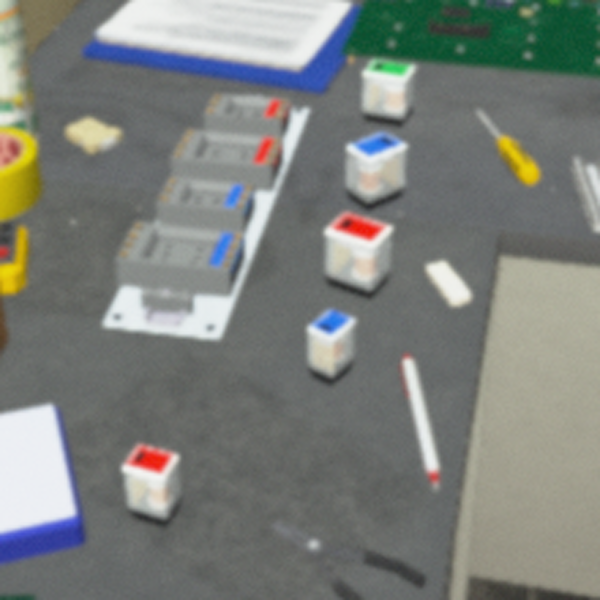

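Both pictures agree. From the left, the sockets are large blue, small blue, large red, small red (top crop x≈355, 432, 510, 585). The relays in the top crop are small red (104,154), small blue (262,240), large red (379,241), large blue (512,236) and green (663,225).

```bash
cat > h.py <<'E'
import numpy as np, cv2
from station import arm, imaging, models
def rays(f,uv,pose=None):
    uv=np.asarray(uv,float).reshape(-1,2)
    if 'T_tool_cam' in f:
        d=(uv-[f['cx'],f['cy']]); r=np.hypot(*d.T); th=r/f['fx']
        k=np.where(r>0,np.sin(th)/np.maximum(r,1e-9),0)
        v=np.c_[d*k[:,None],np.cos(th)]
        rp=pose['ee_rot'];cr=lambda a,i:cv2.Rodrigues(np.eye(3)[i]*a)[0]
        Rt=cr(rp[2],2)@cr(rp[1],1)@cr(rp[0],0)
        T=np.array(f['T_tool_cam']); 
        return (v@T[:3,:3].T)@Rt.T, Rt@T[:3,3]+pose['eef_pos']
    v=np.c_[(uv-[f['cx'],f['cy']])/f['fx'],np.ones(len(uv))]
    return v@f['R'], -f['R'].T@f['t']
def world(f,uv,z,pose=None):
    d,c=rays(f,uv,pose); return c+d*((z-c[2])/d[:,2])[:,None]
def mask(img,col):
    h=cv2.cvtColor(img,cv2.COLOR_RGB2HSV).astype(int);H,S,V=h[...,0],h[...,1],h[...,2]
    m={'red':(H<10)|(H>170),'blue':(H>98)&(H<125),'green':(H>45)&(H<85)}[col]
    return (m&(S>110)&(V>90)).astype(np.uint8)
def labels(f,col,z,pose=None,mn=30,up=4):
    "rect fits of coloured blobs on plane z: area px, centre, long, short, yaw deg of long side"
    img=cv2.resize(f['pixels'],None,fx=up,fy=up,interpolation=cv2.INTER_CUBIC)
    out=[]
    for c in cv2.findContours(mask(img,col),cv2.RETR_EXTERNAL,cv2.CHAIN_APPROX_NONE)[0]:
        if cv2.contourArea(c)<mn*up*up: continue
        uv=(cv2.convexHull(c)[:,0]+.5)/up-.5
        w=world(f,uv,z,pose)[:,:2]*1000
        (cx,cy),(a,b),t=cv2.minAreaRect(w.astype(np.float32))
        if a<b:a,b,t=b,a,t+90
        m=uv.mean(0).round(0)
        out.append((m.tolist(),[round(float(v),1) for v in(cx,cy,a,b,(t+90)%180-90)]))
    return out
E
python3 - <<'E'
from h import *
f=imaging.grab_frame('top')
for c in('red','blue','green'):
  for z in(.058,.05,.0385):
    print(c,z); [print('  ',*x) for x in labels(f,c,z,mn=40) if 100<x[0][0]<430 and 150<x[0][1]<270]
E
```

```text
red 0.058
   [269.0, 250.0] [445.5, -88.4, 39.1, 26.4, -19.5]
   [132.0, 206.0] [530.7, 199.6, 24.8, 18.5, -7.7]
   [335.0, 197.0] [560.3, -227.3, 47.3, 10.3, -88.6]
   [373.0, 193.0] [571.3, -310.2, 35.5, 10.9, -88.5]
red 0.05
   [269.0, 250.0] [445.7, -88.5, 39.5, 26.6, -19.5]
   [132.0, 206.0] [531.7, 202.2, 25.0, 18.7, -7.7]
   [335.0, 197.0] [561.6, -228.6, 47.8, 10.4, -88.6]
   [373.0, 193.0] [572.7, -312.4, 35.9, 11.0, -88.5]
red 0.0385
   [269.0, 250.0] [446.1, -88.6, 40.0, 27.0, -19.5]
   [132.0, 206.0] [533.2, 205.9, 25.3, 18.9, -7.7]
   [335.0, 197.0] [563.5, -230.6, 48.4, 10.5, -88.6]
   [373.0, 193.0] [574.8, -315.5, 36.3, 11.1, -88.5]
blue 0.058
   [210.0, 250.0] [443.9, 31.5, 24.3, 17.7, 64.8]
   [337.0, 247.0] [454.1, -229.6, 38.1, 26.0, 49.8]
   [259.0, 198.0] [554.8, -61.6, 46.5, 9.6, -88.6]
   [296.0, 193.0] [566.3, -144.2, 35.2, 9.2, -88.5]
   [138.0, 170.0] [619.0, 195.9, 117.6, 71.9, -59.7]
blue 0.05
   [210.0, 250.0] [444.1, 32.5, 24.6, 17.9, 64.8]
   [337.0, 247.0] [454.4, -231.0, 38.5, 26.3, 49.8]
   [259.0, 198.0] [556.1, -61.4, 46.9, 9.7, -88.6]
   [296.0, 193.0] [567.6, -144.8, 35.5, 9.3, -88.5]
   [138.0, 170.0] [620.8, 198.4, 118.7, 72.5, -59.7]
blue 0.0385
   [210.0, 250.0] [444.5, 34.0, 24.9, 18.2, 64.8]
   [337.0, 247.0] [454.9, -233.0, 39.0, 26.6, 49.8]
   [259.0, 198.0] [557.9, -61.2, 47.5, 9.9, -88.6]
   [296.0, 193.0] [569.6, -145.7, 36.0, 9.4, -88.5]
   [138.0, 170.0] [623.5, 202.1, 120.2, 73.5, -59.7]
green 0.058
   [411.0, 243.0] [468.5, -390.3, 38.1, 24.7, -10.1]
green 0.05
   [411.0, 243.0] [469.0, -393.2, 38.4, 24.9, -10.1]
green 0.0385
   [411.0, 243.0] [469.6, -397.4, 38.9, 25.3, -10.1]
```

```bash
cat > plan.py <<'E'
import sys, numpy as np
from station import arm
def plan(wps,pose=None):
    "wps: (x,y,z mm, long-side yaw deg mod 180); prints rows in round numbers"
    s=arm.get_state() if pose is None else pose
    p=np.array(s['eef_pos'])*1000; yaw=s['ee_rot'][2]; T=[];W=[]
    for x,y,z,a in wps:
        dy=(np.radians(a)-yaw+np.pi/2)%np.pi-np.pi/2
        d=np.array([x,y,z])-p; n=1
        while 1:
            t=[];w=[];q=p.copy();yw=yaw
            for i in range(n):
                r=(np.array([x,y,z])-q)/(n-i)/25; c,sn=np.cos(yw),np.sin(yw)
                l=np.round([r[0]*c+r[1]*sn, r[0]*sn-r[1]*c, -r[2]],2)
                tw=round(-((yaw+dy-yw)/(n-i))/.15,2)
                q=q+25*np.array([l[0]*c+l[1]*sn,l[0]*sn-l[1]*c,-l[2]]); yw-=tw*.15
                t.append(l.tolist());w.append(tw)
            if np.abs(t).max()<=1 and np.abs(w).max()<=1: break
            n+=1
        T+=t;W+=w;p=q;yaw=yw
    for i in range(0,len(T),8): print('"travel":',T[i:i+8],'"twist":',W[i:i+8])
if __name__=='__main__': plan([tuple(map(float,a.split(','))) for a in sys.argv[1:]])
E
python3 plan.py 454,-230,200,49.8
```

```text
"travel": [[-0.77, 0.67, 0.11], [-0.79, 0.65, 0.11], [-0.8, 0.63, 0.11], [-0.82, 0.6, 0.11], [-0.84, 0.58, 0.11], [-0.85, 0.56, 0.11], [-0.87, 0.54, 0.11], [-0.88, 0.51, 0.11]] "twist": [np.float64(-0.18), np.float64(-0.18), np.float64(-0.18), np.float64(-0.18), np.float64(-0.18), np.float64(-0.18), np.float64(-0.18), np.float64(-0.18)]
"travel": [[-0.89, 0.49, 0.1], [-0.91, 0.47, 0.11], [-0.92, 0.44, 0.1], [-0.93, 0.41, 0.11], [-0.94, 0.39, 0.1], [-0.95, 0.36, 0.11], [-0.96, 0.34, 0.1], [-0.97, 0.31, 0.11]] "twist": [np.float64(-0.18), np.float64(-0.18), np.float64(-0.18), np.float64(-0.18), np.float64(-0.19), np.float64(-0.18), np.float64(-0.19), np.float64(-0.18)]
"travel": [[-0.97, 0.29, 0.1]] "twist": [np.float64(-0.19)]
```

play_rows --pt "-0.77 0.67 0.11" --pt "-0.79 0.65 0.11" --pt "-0.8 0.63 0.11" --pt "-0.82 0.6 0.11" --pt "-0.84 0.58 0.11" --pt "-0.85 0.56 0.11" --pt "-0.87 0.54 0.11" --pt "-0.88 0.51 0.11" --twist '[-0.18, -0.18, -0.18, -0.18, -0.18, -0.18, -0.18, -0.18]'

```text
t: 2.05
eef_pos: [0.3553, -0.4357, 0.2236]
ee_rot: [-3.141, 0.0, -2.519]
force: [-0.3, -0.2, -0.1]
width: 0.0878
gripper_force: 0.0
```

play_rows --pt "-0.89 0.49 0.1" --pt "-0.91 0.47 0.11" --pt "-0.92 0.44 0.1" --pt "-0.93 0.41 0.11" --pt "-0.94 0.39 0.1" --pt "-0.95 0.36 0.11" --pt "-0.96 0.34 0.1" --pt "-0.97 0.31 0.11" --twist '[-0.18, -0.18, -0.18, -0.18, -0.19, -0.18, -0.19, -0.18]'

```text
t: 3.05
eef_pos: [0.4436, -0.2521, 0.2027]
ee_rot: [-3.141, 0.0, -2.3]
force: [0.8, -0.3, -1.3]
width: 0.0875
gripper_force: 0.0
```

play_rows --pt "-0.97 0.29 0.1" --pt "0 0 0" --pt "0 0 0" --twist '[-0.19, 0, 0]'

```text
t: 3.42
eef_pos: [0.4539, -0.2301, 0.2002]
ee_rot: [-3.141, 0.0, -2.272]
force: [0.1, 0.7, 0.3]
width: 0.0875
gripper_force: 0.0
```

```bash
sed -i 's/tw=round(\(.*\),2)$/tw=round(float(\1),2)/' plan.py; python3 - <<'E'
from h import *
s=arm.get_state();f=imaging.grab_frame('wrist')
print(s['t'],s['eef_pos'],s['ee_rot'],f['fx'],f['cx'],f['cy'],f['T_tool_cam'])
cv2.imwrite('pics/w1.png',f['pixels'][:,:,::-1])
for c in('red','blue'):
  for z in(.058,.05,.0385):
    print(c,z); [print('  ',*x) for x in labels(f,c,z,s,mn=60) if abs(x[1][0]-520)<120]
E
```

```text
3.425 [ 0.45390376 -0.2301173   0.20019994] [-3.14145691e+00  4.51068560e-06 -2.27221389e+00] 325.19226210127806 279.96697906974646 208.14870963283317 [[ 4.30138828e-05 -9.52249039e-01 -3.05322398e-01  8.22870650e-02]
 [ 9.99999847e-01  2.09306890e-04 -5.11912685e-04 -5.79112322e-04]
 [ 5.51374444e-04 -3.05322329e-01  9.52248902e-01 -1.38525782e-01]
 [ 0.00000000e+00  0.00000000e+00  0.00000000e+00  1.00000000e+00]]
red 0.058
   [208.0, 267.0] [552.7, -226.5, 25.8, 10.2, -87.5]
   [188.0, 246.0] [553.5, -252.5, 11.9, 9.9, -89.2]
   [210.0, 249.0] [538.1, -237.0, 44.5, 3.1, -88.0]
   [136.0, 205.0] [564.0, -315.3, 33.9, 10.0, -88.0]
   [146.0, 196.0] [548.9, -315.7, 33.4, 3.7, -87.8]
red 0.05
   [208.0, 267.0] [557.0, -224.5, 26.6, 10.5, -87.5]
   [188.0, 246.0] [557.8, -251.4, 12.3, 10.2, -89.2]
   [210.0, 249.0] [542.0, -235.4, 45.7, 3.2, -88.0]
   [136.0, 205.0] [568.6, -315.9, 34.8, 10.3, -88.0]
   [146.0, 196.0] [553.1, -316.3, 34.3, 3.8, -87.8]
red 0.0385
   [208.0, 267.0] [563.2, -221.8, 27.6, 10.9, -87.5]
   [188.0, 246.0] [564.1, -249.7, 12.8, 10.6, -89.2]
   [210.0, 249.0] [547.6, -233.1, 47.6, 3.4, -88.0]
   [136.0, 205.0] [575.3, -316.8, 36.2, 10.7, -88.0]
   [146.0, 196.0] [559.1, -317.2, 35.7, 4.0, -87.8]
blue 0.058
   [296.0, 343.0] [548.5, -91.2, 16.5, 9.0, -87.5]
   [278.0, 201.0] [454.5, -231.1, 38.2, 26.0, 49.9]
   [41.0, 110.0] [621.3, -517.3, 222.3, 193.6, -7.0]
blue 0.05
   [296.0, 343.0] [552.7, -85.5, 17.0, 9.3, -87.5]
   [278.0, 201.0] [456.0, -229.3, 39.3, 26.8, 49.9]
   [41.0, 110.0] [627.6, -523.6, 228.7, 199.1, -7.0]
blue 0.0385
   [296.0, 343.0] [558.7, -77.2, 17.7, 9.6, -87.5]
   [278.0, 201.0] [458.2, -226.8, 40.9, 27.8, 49.9]
   [41.0, 110.0] [636.6, -532.8, 237.8, 207.0, -7.0]
```

View pics/w1.png

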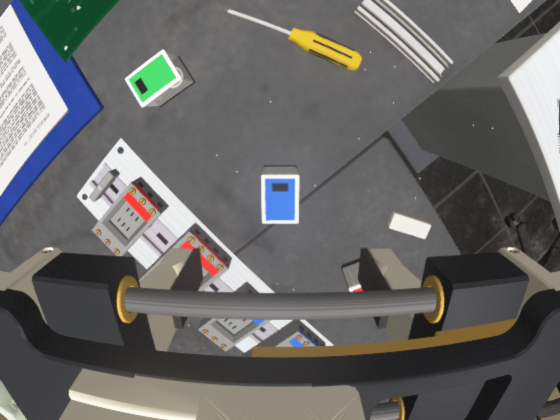

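The wrist picture shows the blue relay upright near the centre (280,199). The wrist camera puts it at (454.5, −231.1) mm with yaw 50°, which agrees with the top camera. I'm descending now.

```bash
python3 plan.py 454.3,-230.7,38,49.8
```

```text
"travel": [[-0.0, -0.0, 0.93], [-0.0, -0.0, 0.93], [-0.0, -0.0, 0.93], [-0.0, -0.01, 0.92], [-0.0, -0.0, 0.93], [-0.0, -0.01, 0.92], [-0.0, -0.0, 0.93]] "twist": [-0.0, -0.0, -0.0, -0.0, -0.0, -0.0, -0.0]
```

play_rows --pt "0 -0.02 0.93" --pt "0 0 0.93" --pt "0 0 0.93" --pt "0 0 0.93" --pt "0 0 0.93" --pt "0 0 0.93" --pt "0 0 0.91" --pt "0 0 0" --twist '[0, 0, 0, 0, 0, 0, 0, 0]' --fingers 1

```text
t: 4.47
eef_pos: [0.4529, -0.2308, 0.0366]
ee_rot: [3.139, -0.002, -2.274]
force: [-0.2, 0.6, 0.6]
width: 0.0875
gripper_force: 0.0
```

play_rows --pt "0 0 0" --pt "0 0 0" --pt "0 0 0" --pt "0 0 0" --pt "0 0 0" --pt "0 0 0" --twist '[0, 0, 0, 0, 0, 0]' --fingers 0 --newtons 20

```text
t: 5.22
eef_pos: [0.4543, -0.2303, 0.0378]
ee_rot: [3.142, -0.0, -2.272]
force: [-0.2, 1.0, 2.2]
width: 0.0339
gripper_force: 20.0
```

```bash
python3 - <<'E'
from h import *
f=imaging.grab_frame('top'); img=cv2.imread('pics/top0.png')
# metric warp on z=38.5: col = (-15 - y)*2.3, row=(680-x)*2.3
P=np.array([[680,-15],[680,-355],[530,-355],[530,-15]])/1000.
X=np.c_[P,np.full(4,.0385)]@f['R'].T+f['t']; uv=X[:,:2]/X[:,2:]*f['fx']+[f['cx'],f['cy']]
dst=np.float32([[0,0],[782,0],[782,345],[0,345]])
H=cv2.getPerspectiveTransform(uv.astype(np.float32),dst)
w=cv2.warpPerspective(img,H,(782,345),flags=cv2.INTER_CUBIC)
cv2.imwrite('pics/rail.png',w)
E
```

```text
(no output)
```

View pics/rail.png

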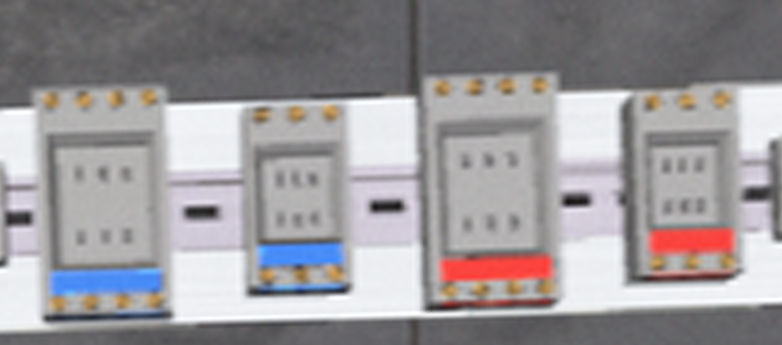

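play_rows --pt "0 0 -0.8" --pt "0 0 -1" --pt "0 0 -1" --pt "0 0 -1" --twist '[0, 0, 0, 0]'

```text
t: 5.78
eef_pos: [0.4539, -0.2302, 0.1332]
ee_rot: [3.141, -0.0, -2.273]
force: [1.3, 0.9, -1.9]
width: 0.0339
gripper_force: 20.0
```

Rectified rail picture: the large blue well spans about rows 132–268 with its centre near (103,200), and the small blue well is centred near (298,196). This puts the well centres in mm at:
- **Large blue:** (593, −61)
- **Small blue:** (595.6, −145.5)
- **Large red:** (598.5, −230.3)
- **Small red:** (601, −315)

The rail yaw is about 1.8°.

```bash
python3 plan.py 593,-60.9,130,1.8 593,-60.9,74,1.8
```

```text
"travel": [[-0.97, 0.01, 0.01], [-0.97, 0.1, 0.01], [-0.95, 0.19, 0.02], [-0.93, 0.28, 0.01], [-0.9, 0.37, 0.02], [-0.87, 0.45, 0.01], [-0.82, 0.53, 0.02], [-0.77, 0.6, 0.01]] "twist": [0.62, 0.62, 0.62, 0.62, 0.62, 0.62, 0.62, 0.62]
"travel": [[-0.7, 0.67, 0.02], [-0.0, 0.0, 0.75], [-0.0, 0.0, 0.74], [-0.0, 0.0, 0.75]] "twist": [0.62, 0.0, 0.0, 0.0]
```

play_rows --pt "-0.97 0.01 0.01" --pt "-0.97 0.1 0.01" --pt "-0.95 0.19 0.02" --pt "-0.93 0.28 0.01" --pt "-0.9 0.37 0.02" --pt "-0.87 0.45 0.01" --pt "-0.82 0.53 0.02" --pt "-0.77 0.6 0.01" --twist '[0.62, 0.62, 0.62, 0.62, 0.62, 0.62, 0.62, 0.62]'

```text
t: 6.78
eef_pos: [0.5781, -0.0792, 0.1295]
ee_rot: [3.141, -0.001, -3.02]
force: [0.0, -0.2, -1.1]
width: 0.0339
gripper_force: 20.0
```

play_rows --pt "-0.7 0.67 0.02" --pt "0 0 0" --pt "0 0 0" --twist '[0.62, 0, 0]'

```text
t: 7.15
eef_pos: [0.5927, -0.0613, 0.129]
ee_rot: [-3.142, -0.001, -3.108]
force: [0.3, -0.4, -2.2]
width: 0.0343
gripper_force: 20.0
```

```bash
python3 - <<'E'
from h import *
from plan import plan
s=arm.get_state();f=imaging.grab_frame('wrist')
print(s['t'],s['eef_pos'],s['ee_rot'],s['force'])
cv2.imwrite('pics/w2.png',f['pixels'][:,:,::-1])
for z in(.0385,s['eef_pos'][2]+.020):
    print(z); [print('  ',*x) for x in labels(f,'blue',z,s,mn=60)]
plan([(593,-60.9,68,1.8)])
E
```

```text
7.15 [ 0.59267255 -0.06125984  0.12899716] [-3.14155671e+00 -1.39750752e-03 -3.10818854e+00] [ 0.27435133 -0.36174988 -2.17463586]
0.0385
   [278.0, 329.0] [695.1, -57.6, 51.4, 19.4, -88.1]
   [280.0, 280.0] [643.7, -59.4, 51.4, 28.0, -88.1]
   [515.0, 232.0] [599.3, 171.9, 108.2, 48.8, -55.5]
   [165.0, 187.0] [569.8, -146.9, 36.0, 9.9, -88.4]
   [280.0, 173.0] [558.0, -62.2, 47.6, 9.4, -88.1]
   [170.0, 167.0] [554.7, -146.1, 36.6, 1.7, -88.0]
   [281.0, 153.0] [543.3, -62.7, 47.3, 1.2, -87.9]
   [420.0, 27.0] [441.2, 35.8, 26.4, 19.4, 66.1]
0.14899715895208973
   [278.0, 329.0] [606.2, -60.7, 26.6, 10.1, -88.1]
   [280.0, 280.0] [579.6, -61.6, 26.6, 14.5, -88.1]
   [515.0, 232.0] [556.7, 58.1, 56.0, 25.3, -55.5]
   [165.0, 187.0] [541.4, -106.9, 18.6, 5.1, -88.4]
   [280.0, 173.0] [535.3, -63.1, 24.7, 4.9, -88.1]
   [170.0, 167.0] [533.6, -106.5, 18.9, 0.9, -88.0]
   [281.0, 153.0] [527.7, -63.3, 24.5, 0.6, -87.9]
   [420.0, 27.0] [474.8, -12.3, 13.7, 10.1, 66.1]
"travel": [[-0.0, 0.01, 0.82], [-0.01, 0.01, 0.81], [-0.0, 0.0, 0.82]] "twist": [0.0, 0.01, 0.0]
```

View pics/w2.png

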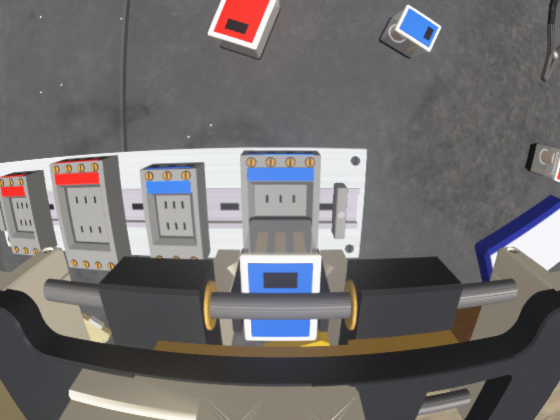

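The held label is centred at about x 591.8 and the socket centre by the wrist tag is about (593.1, −61.1), so I need roughly +1 mm in x. I'm descending.

play_rows --pt "-0.04 0 0.8" --pt "0 0 0.8" --pt "0 0 0.5" --pt "0 0 0.3" --pt "0 0 0.16" --pt "0 0 0" --pt "0 0 0" --twist '[0, 0, 0, 0, 0, 0, 0]'

```text
t: 8.07
eef_pos: [0.5948, -0.0611, 0.0662]
ee_rot: [3.142, 0.001, -3.109]
force: [-1.6, 0.4, 0.3]
width: 0.0337
gripper_force: 20.0
```

play_rows --pt "0 0 0.06" --pt "0 0 0" --twist '[0, 0]'

```text
t: 8.32
eef_pos: [0.5948, -0.0611, 0.0662]
ee_rot: [-3.141, 0.002, -3.109]
force: [-5.0, 1.8, 14.4]
width: 0.034
gripper_force: 20.0
```

play_rows --pt "0 0 0" --pt "0 0 0" --pt "0 0 0" --pt "0 0 -0.6" --pt "0 0 -1" --pt "0 0 -1" --pt "0 0 -1" --twist '[0, 0, 0, 0, 0, 0, 0]' --fingers 0.6

```text
t: 9.2
eef_pos: [0.5946, -0.0611, 0.1559]
ee_rot: [-3.142, 0.001, -3.109]
force: [1.0, -0.6, 0.7]
width: 0.0524
gripper_force: 0.0
```

```bash
python3 - <<'E'
from h import *
from plan import plan
s=arm.get_state();f=imaging.grab_frame('wrist')
print(s['t'],s['eef_pos'],s['ee_rot'],s['force'])
cv2.imwrite('pics/w3.png',f['pixels'][:,:,::-1])
for z in(.0865,): [print('  ',*x) for x in labels(f,'blue',z,s,mn=60)]
plan([(446,-88.8,180,-19.5)])
E
```

```text
9.2 [ 0.59456507 -0.06113698  0.15593683] [-3.14156930e+00  8.40415111e-04 -3.10918249e+00] [ 1.03172118 -0.59028348  0.73603644]
   [280.0, 230.0] [594.1, -60.9, 38.5, 26.2, 1.9]
   [510.0, 221.0] [581.3, 123.1, 96.8, 50.4, -37.3]
   [181.0, 176.0] [559.2, -131.3, 29.2, 8.0, -88.0]
   [278.0, 163.0] [549.5, -62.5, 38.7, 7.9, -88.1]
   [179.0, 159.0] [547.0, -130.8, 29.1, 1.4, -88.3]
   [275.0, 146.0] [537.5, -62.9, 38.2, 1.2, -87.9]
   [405.0, 30.0] [454.8, 16.7, 21.3, 15.7, 65.9]
"travel": [[0.86, -0.13, -0.12], [0.86, -0.18, -0.12], [0.85, -0.22, -0.11], [0.83, -0.26, -0.12], [0.82, -0.31, -0.11], [0.8, -0.35, -0.12], [0.77, -0.4, -0.11]] "twist": [0.36, 0.35, 0.36, 0.35, 0.36, 0.35, 0.36]
```

View pics/w3.png

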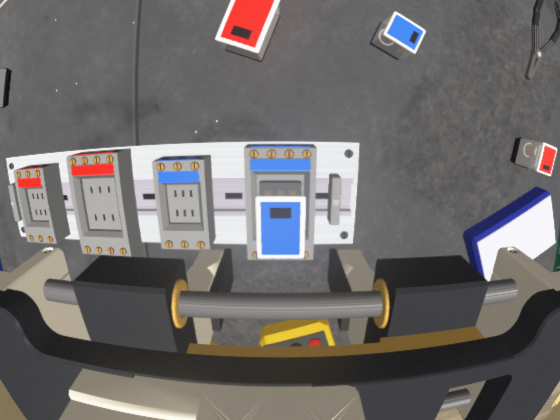

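The large blue relay is seated: contact force rose at the right height, and the label is 38.5 × 26.2 mm on the z=86.5 plane, centred at (594, −61). Large red is next.

play_rows --pt "0.86 -0.13 -0.12" --pt "0.86 -0.18 -0.12" --pt "0.85 -0.22 -0.11" --pt "0.83 -0.26 -0.12" --pt "0.82 -0.31 -0.11" --pt "0.8 -0.35 -0.12" --pt "0.77 -0.4 -0.11" --pt "0 0 0" --twist '[0.36, 0.35, 0.36, 0.35, 0.36, 0.35, 0.36, 0]' --fingers 1

```text
t: 10.25
eef_pos: [0.4433, -0.0889, 0.1755]
ee_rot: [3.141, 0.001, 2.8]
force: [0.0, 0.1, 0.5]
width: 0.0876
gripper_force: 0.0
```

```bash
cat > look.py <<'E'
import sys
from h import *
from plan import plan
col,z,tz=sys.argv[1],float(sys.argv[2]),float(sys.argv[3])
s=arm.get_state();f=imaging.grab_frame('wrist')
print(round(s['t'],2),s['eef_pos'].round(4),s['ee_rot'].round(3))
L=labels(f,col,z/1000,s,mn=60); [print('  ',*x) for x in L]
b=min(L,key=lambda x:np.hypot(*(np.array(x[1][:2])-s['eef_pos'][:2]*1000)))[1]
print('to',b); plan([(b[0],b[1],tz,b[4])])
E
python3 look.py red 58 38
```

```text
10.25 [ 0.4433 -0.0889  0.1755] [3.141e+00 1.000e-03 2.800e+00]
   [198.0, 339.0] [549.3, -220.1, 44.9, 10.3, -87.2]
   [191.0, 328.0] [534.0, -216.8, 42.6, 4.2, -87.9]
   [277.0, 211.0] [445.5, -89.6, 38.6, 26.2, -18.8]
   [552.0, 193.0] [527.1, 192.8, 24.2, 18.7, -8.5]
to [445.5, -89.6, 38.6, 26.2, -18.8]
"travel": [[-0.01, -0.0, 0.92], [-0.01, -0.0, 0.92], [-0.01, -0.0, 0.91], [-0.01, -0.0, 0.92], [-0.01, -0.01, 0.91], [-0.01, -0.0, 0.92]] "twist": [-0.01, -0.01, -0.02, -0.01, -0.02, -0.01]
```

play_rows --pt "0 -0.03 0.94" --pt "0 0 0.94" --pt "0 0 0.94" --pt "0 0 0.94" --pt "0 0 0.94" --pt "0 0 0.9" --pt "0 0 0" --pt "0 0 0" --twist '[-0.03, 0, 0, 0, 0, 0, 0, 0]'

```text
t: 11.3
eef_pos: [0.4447, -0.0893, 0.0349]
ee_rot: [3.141, 0.001, 2.806]
force: [-0.6, -0.6, 0.9]
width: 0.0876
gripper_force: 0.0
```

play_rows --pt "0 0 0" --pt "0 0 0" --pt "0 0 0" --pt "0 0 0" --pt "0 0 0" --pt "0 0 0" --twist '[0, 0, 0, 0, 0, 0]' --fingers 0 --newtons 20

```text
t: 12.05
eef_pos: [0.4438, -0.0894, 0.0343]
ee_rot: [-3.142, -0.0, 2.805]
force: [-0.6, -0.2, 0.6]
width: 0.0337
gripper_force: 20.0
```

play_rows --pt "0 0 -0.8" --pt "0 0 -1" --pt "0 0 -1" --pt "0 0 -1" --pt "0 0 0" --twist '[0, 0, 0, 0, 0]'

```text
t: 12.68
eef_pos: [0.4447, -0.0892, 0.1307]
ee_rot: [3.14, 0.003, 2.805]
force: [-0.2, -0.7, -1.9]
width: 0.0336
gripper_force: 20.0
```

```bash
python3 plan.py 598.8,-230.6,130,1.8
```

```text
"travel": [[-0.96, -0.41, 0.0], [-0.94, -0.46, 0.0], [-0.92, -0.5, 0.0], [-0.89, -0.54, 0.01], [-0.87, -0.58, 0.0], [-0.84, -0.62, 0.01], [-0.81, -0.66, 0.0], [-0.78, -0.7, 0.01]] "twist": [-0.31, -0.31, -0.31, -0.3, -0.31, -0.3, -0.31, -0.3]
```

play_rows --pt "-0.96 -0.41 0" --pt "-0.94 -0.46 0" --pt "-0.92 -0.5 0" --pt "-0.89 -0.54 0" --pt "-0.87 -0.58 0" --pt "-0.84 -0.62 0" --pt "-0.81 -0.66 0" --pt "-0.78 -0.7 0" --twist '[-0.31, -0.31, -0.31, -0.3, -0.31, -0.3, -0.31, -0.3]'

```text
t: 13.68
eef_pos: [0.5975, -0.2312, 0.1272]
ee_rot: [3.141, -0.003, -3.11]
force: [0.1, 0.3, -1.7]
width: 0.0336
gripper_force: 20.0
```

play_rows --pt "0 0 0" --pt "0 0 0" --pt "0 0 0" --twist '[0, 0, 0]'

```text
t: 14.05
eef_pos: [0.5971, -0.2303, 0.1288]
ee_rot: [3.141, -0.001, -3.111]
force: [-0.5, 0.3, -0.6]
width: 0.0336
gripper_force: 20.0
```

```bash
cat > held.py <<'E'
import sys
from h import *
# held label top plane = TCP z + top ; tag plane 38.5
col,top,off=sys.argv[1],float(sys.argv[2]),float(sys.argv[3])
s=arm.get_state();f=imaging.grab_frame('wrist');p=s['eef_pos']*1000
print(round(s['t'],2),p.round(1),s['ee_rot'].round(3),s['force'].round(1))
print('held');[print('  ',*x) for x in labels(f,col,(p[2]+top)/1000,s,mn=60) if x[0][1]>230]
print('tags');[print('  ',x[0],x[1],'-> well x %.1f y %.1f'%(x[1][0]+off,x[1][1]+off*.031)) for x in labels(f,col,.0385,s,mn=60) if 100<x[0][1]<240 and 6<x[1][3]<15]
E
python3 held.py red 23.7 35.1
```

```text
14.05 [ 597.1 -230.3  128.8] [ 3.141e+00 -1.000e-03 -3.111e+00] [-0.5  0.3 -0.6]
held
   [279.0, 336.0] [610.5, -229.7, 26.7, 15.5, -88.3]
   [282.0, 282.0] [584.0, -230.6, 26.7, 10.2, -88.3]
tags
   [169.0, 188.0] [575.3, -316.8, 36.1, 10.3, -88.0] -> well x 610.4 y -315.7
   [276.0, 174.0] [563.5, -232.1, 48.0, 10.1, -88.3] -> well x 598.6 y -231.0
```

play_rows --pt "0 -0.03 0.8" --pt "0 0 0.8" --pt "0 0 0.5" --pt "0 0 0.3" --pt "0 0 0.2" --pt "0 0 0.06" --pt "0 0 0" --pt "0 0 0" --twist '[0, 0, 0, 0, 0, 0, 0, 0]'

```text
t: 15.1
eef_pos: [0.598, -0.2316, 0.0632]
ee_rot: [-3.141, 0.001, -3.111]
force: [-1.1, -0.4, -1.1]
width: 0.0337
gripper_force: 20.0
```

play_rows --pt "0 0 0.06" --pt "0 0 0" --twist '[0, 0]'

```text
t: 15.35
eef_pos: [0.5982, -0.2316, 0.0628]
ee_rot: [-3.141, 0.001, -3.11]
force: [-3.1, 1.7, 8.6]
width: 0.0338
gripper_force: 20.0
```

play_rows --pt "0 0 0" --pt "0 0 0" --pt "0 0 0" --pt "0 0 -0.6" --pt "0 0 -1" --pt "0 0 -1" --pt "0 0 -1" --pt "0 0 0" --twist '[0, 0, 0, 0, 0, 0, 0, 0]' --fingers 0.6

```text
t: 16.35
eef_pos: [0.5994, -0.2319, 0.1549]
ee_rot: [-3.14, 0.005, -3.11]
force: [0.1, -0.3, -0.9]
width: 0.0526
gripper_force: 0.0
```

```bash
python3 - <<'E'
from h import *
from plan import plan
s=arm.get_state();f=imaging.grab_frame('wrist')
print(s['t'],s['eef_pos'])
[print('  ',*x) for x in labels(f,'red',.0865,s,mn=60)]
plan([(444.2,32,170,65)])
E
```

```text
16.35 [ 0.59938387 -0.23185013  0.15485795]
   [279.0, 231.0] [600.0, -231.4, 38.7, 26.4, 1.9]
   [179.0, 177.0] [564.2, -301.2, 29.3, 8.6, -88.0]
   [284.0, 164.0] [554.5, -232.5, 39.0, 8.1, -88.2]
   [178.0, 159.0] [552.1, -300.8, 29.3, 1.5, -87.9]
   [282.0, 147.0] [542.8, -233.0, 38.3, 1.2, -88.2]
"travel": [[0.45, 0.83, -0.05], [0.38, 0.86, -0.05], [0.3, 0.89, -0.05], [0.23, 0.91, -0.05], [0.15, 0.93, -0.05], [0.07, 0.94, -0.05], [-0.01, 0.94, -0.05], [-0.09, 0.93, -0.05]] "twist": [-0.57, -0.57, -0.57, -0.56, -0.57, -0.56, -0.57, -0.56]
"travel": [[-0.17, 0.92, -0.05], [-0.25, 0.91, -0.06], [-0.32, 0.88, -0.05], [-0.4, 0.85, -0.06], [-0.47, 0.82, -0.05]] "twist": [-0.57, -0.56, -0.57, -0.56, -0.57]
```

Large red is seated: the label fits the z=86.5 plane at 38.7 × 26.4 mm. On to small blue.

play_rows --pt "0.45 0.83 -0.05" --pt "0.38 0.86 -0.05" --pt "0.3 0.89 -0.05" --pt "0.23 0.91 -0.05" --pt "0.15 0.93 -0.05" --pt "0.07 0.94 -0.05" --pt "-0.01 0.94 -0.05" --pt "-0.09 0.93 -0.05" --twist '[-0.57, -0.57, -0.57, -0.56, -0.57, -0.56, -0.57, -0.56]' --fingers 0.8

```text
t: 17.4
eef_pos: [0.5018, -0.0688, 0.1609]
ee_rot: [3.141, -0.001, -2.429]
force: [-0.6, 0.8, 0.5]
width: 0.0702
gripper_force: 0.0
```

play_rows --pt "-0.17 0.92 -0.05" --pt "-0.25 0.91 -0.06" --pt "-0.32 0.88 -0.05" --pt "-0.4 0.85 -0.06" --pt "-0.47 0.82 -0.05" --pt "0 0 0" --pt "0 0 0" --twist '[-0.57, -0.56, -0.57, -0.56, -0.57, 0, 0]'

```text
t: 18.27
eef_pos: [0.4434, 0.032, 0.1679]
ee_rot: [3.141, -0.0, -2.007]
force: [-0.3, -0.5, 0.4]
width: 0.07
gripper_force: 0.0
```

```bash
python3 look.py blue 50 34
```

```text
18.27 [0.4434 0.032  0.1679] [ 3.141 -0.    -2.007]
   [199.0, 350.0] [589.6, 141.2, 31.4, 23.6, -60.4]
   [278.0, 206.0] [444.5, 30.9, 24.7, 18.1, 65.5]
   [65.0, 199.0] [624.5, -63.9, 45.3, 30.8, 1.8]
   [121.0, 164.0] [551.8, -61.4, 45.8, 9.7, -88.0]
   [136.0, 158.0] [536.4, -61.7, 46.0, 3.3, -88.1]
   [76.0, 93.0] [563.1, -142.4, 34.3, 9.5, -88.3]
   [88.0, 84.0] [547.6, -141.9, 36.0, 3.3, -87.9]
to [444.5, 30.9, 24.7, 18.1, 65.5]
"travel": [[0.0, -0.01, 0.89], [0.0, -0.01, 0.89], [0.0, -0.01, 0.89], [0.01, -0.01, 0.9], [0.0, -0.01, 0.89], [0.01, -0.0, 0.9]] "twist": [-0.01, -0.01, -0.01, -0.01, -0.01, -0.01]
```

play_rows --pt "0 -0.05 0.9" --pt "0 0 0.9" --pt "0 0 0.9" --pt "0 0 0.9" --pt "0 0 0.9" --pt "0 0 0.86" --pt "0 0 0" --pt "0 0 0" --twist '[-0.06, 0, 0, 0, 0, 0, 0, 0]'

```text
t: 19.32
eef_pos: [0.4451, 0.0314, 0.0345]
ee_rot: [-3.141, -0.0, -1.998]
force: [-0.4, 0.1, -0.2]
width: 0.0701
gripper_force: 0.0
```

play_rows --pt "0 0 0" --pt "0 0 0" --pt "0 0 0" --pt "0 0 0" --pt "0 0 0" --pt "0 0 0" --twist '[0, 0, 0, 0, 0, 0]' --fingers 0 --newtons 15

```text
t: 20.08
eef_pos: [0.4446, 0.0316, 0.0341]
ee_rot: [3.142, -0.0, -1.998]
force: [-0.7, 0.5, 1.4]
width: 0.024
gripper_force: 15.0
```

play_rows --pt "0 0 -0.8" --pt "0 0 -1" --pt "0 0 -1" --pt "0 0 -1" --pt "0 0 -0.4" --pt "0 0 0" --twist '[0, 0, 0, 0, 0, 0]'

```text
t: 20.82
eef_pos: [0.4447, 0.0318, 0.1391]
ee_rot: [-3.141, 0.001, -1.998]
force: [0.2, -0.0, -1.1]
width: 0.0238
gripper_force: 15.0
```

```bash
python3 plan.py 595.8,-145.9,140,1.8
```

```text
"travel": [[0.4, -0.84, -0.0], [0.3, -0.88, -0.0], [0.2, -0.91, -0.0], [0.1, -0.93, -0.0], [-0.01, -0.93, -0.01], [-0.11, -0.93, -0.0], [-0.21, -0.91, -0.01], [-0.31, -0.88, -0.0]] "twist": [0.74, 0.74, 0.74, 0.74, 0.74, 0.74, 0.74, 0.75]
"travel": [[-0.41, -0.84, -0.01], [-0.49, -0.79, -0.0]] "twist": [0.74, 0.75]
```

play_rows --pt "0.4 -0.84 0" --pt "0.3 -0.88 0" --pt "0.2 -0.91 0" --pt "0.1 -0.93 0" --pt "-0.01 -0.93 0" --pt "-0.11 -0.93 0" --pt "-0.21 -0.91 0" --pt "-0.31 -0.88 0" --twist '[0.74, 0.74, 0.74, 0.74, 0.74, 0.74, 0.74, 0.75]'

```text
t: 21.82
eef_pos: [0.5652, -0.1111, 0.1371]
ee_rot: [3.141, -0.003, -2.891]
force: [-0.2, 0.5, -0.4]
width: 0.0237
gripper_force: 15.0
```

play_rows --pt "-0.41 -0.84 0" --pt "-0.49 -0.79 0" --pt "0 0 0" --pt "0 0 0" --pt "0 0 0" --twist '[0.74, 0.75, 0, 0, 0]'

```text
t: 22.45
eef_pos: [0.595, -0.1455, 0.1386]
ee_rot: [3.141, -0.001, -3.11]
force: [-0.5, 0.5, -1.1]
width: 0.024
gripper_force: 15.0
```

```bash
python3 held.py blue 16 25.8
```

```text
22.45 [ 595.  -145.5  138.6] [ 3.141e+00 -1.000e-03 -3.110e+00] [-0.5  0.5 -1.1]
held
   [279.0, 282.0] [586.7, -145.6, 18.6, 10.1, -88.2]
   [543.0, 243.0] [567.5, -1.4, 25.7, 24.9, -60.1]
   [406.0, 236.0] [563.3, -92.3, 21.3, 17.1, 1.9]
tags
   [277.0, 183.0] [569.9, -146.9, 35.7, 9.3, -88.2] -> well x 595.7 y -146.1
   [388.0, 172.0] [558.1, -62.3, 47.7, 9.6, -88.1] -> well x 583.9 y -61.5
```

play_rows --pt "-0.06 -0.03 0.9" --pt "0 0 0.8" --pt "0 0 0.6" --pt "0 0 0.4" --pt "0 0 0.24" --pt "0 0 0.1" --pt "0 0 0.06" --pt "0 0 0" --twist '[0, 0, 0, 0, 0, 0, 0, 0]'

```text
t: 23.5
eef_pos: [0.5974, -0.1467, 0.0626]
ee_rot: [-3.141, 0.001, -3.111]
force: [-3.2, 1.2, 5.3]
width: 0.0239
gripper_force: 15.0
```

play_rows --pt "0 0 0.04" --pt "0 0 0" --twist '[0, 0]'

```text
t: 23.75
eef_pos: [0.5976, -0.1467, 0.0625]
ee_rot: [-3.141, 0.002, -3.11]
force: [-5.2, 2.6, 11.4]
width: 0.0238
gripper_force: 15.0
```

play_rows --pt "0 0 0" --pt "0 0 0" --pt "0 0 0" --pt "0 0 -0.6" --pt "0 0 -1" --pt "0 0 -1" --pt "0 0 -1" --pt "0 0 0" --twist '[0, 0, 0, 0, 0, 0, 0, 0]' --fingers 0.45

```text
t: 24.75
eef_pos: [0.5987, -0.1468, 0.1539]
ee_rot: [-3.141, 0.005, -3.11]
force: [1.1, -0.5, -0.7]
width: 0.0395
gripper_force: 0.0
```

```bash
python3 - <<'E'
from h import *
from plan import plan
s=arm.get_state();f=imaging.grab_frame('wrist')
print(s['t'],s['eef_pos'])
[print('  ',*x) for x in labels(f,'blue',.0785,s,mn=60) if x[0][1]>190]
plan([(531.7,201,175,-7.7)])
E
```

```text
24.75 [ 0.59868645 -0.14681978  0.1539335 ]
   [281.0, 225.0] [596.9, -146.5, 24.4, 18.1, 1.8]
   [541.0, 234.0] [603.9, 99.4, 52.1, 47.0, -60.5]
   [403.0, 229.0] [597.2, -57.9, 40.4, 27.4, 1.8]
   [21.0, 203.0] [592.6, -382.7, 114.5, 40.9, -6.8]
"travel": [[0.16, 1.0, -0.06], [0.17, 1.0, -0.07], [0.18, 0.99, -0.06], [0.19, 0.99, -0.07], [0.21, 0.99, -0.06], [0.22, 0.99, -0.07], [0.23, 0.98, -0.06], [0.24, 0.98, -0.07]] "twist": [0.08, 0.08, 0.08, 0.08, 0.08, 0.08, 0.08, 0.08]
"travel": [[0.25, 0.98, -0.06], [0.27, 0.98, -0.07], [0.28, 0.97, -0.06], [0.29, 0.97, -0.07], [0.29, 0.97, -0.06], [0.31, 0.96, -0.07]] "twist": [0.08, 0.08, 0.08, 0.07, 0.08, 0.07]
```

play_rows --pt "0.16 1.0 -0.06" --pt "0.17 1.0 -0.07" --pt "0.18 0.99 -0.06" --pt "0.19 0.99 -0.07" --pt "0.21 0.99 -0.06" --pt "0.22 0.99 -0.07" --pt "0.23 0.98 -0.06" --pt "0.24 0.98 -0.07" --twist '[0.08, 0.08, 0.08, 0.08, 0.08, 0.08, 0.08, 0.08]' --fingers 0.7

```text
t: 25.8
eef_pos: [0.5587, 0.0525, 0.1631]
ee_rot: [-3.141, -0.001, 3.076]
force: [0.9, 0.3, 0.4]
width: 0.0615
gripper_force: 0.0
```

play_rows --pt "0.25 0.98 -0.06" --pt "0.27 0.98 -0.07" --pt "0.28 0.97 -0.06" --pt "0.29 0.97 -0.07" --pt "0.29 0.97 -0.06" --pt "0.31 0.96 -0.07" --pt "0 0 0" --pt "0 0 0" --twist '[0.08, 0.08, 0.08, 0.07, 0.08, 0.07, 0, 0]'

```text
t: 26.8
eef_pos: [0.5307, 0.2005, 0.1729]
ee_rot: [-3.141, -0.001, 3.008]
force: [0.8, -0.1, 0.2]
width: 0.0616
gripper_force: 0.0
```

```bash
python3 look.py red 50 34; python3 - <<'E'
from h import *
f=imaging.grab_frame('wrist');cv2.imwrite('pics/w4.png',f['pixels'][:,:,::-1])
E
```

```text
26.8 [0.5307 0.2005 0.1729] [-3.141e+00 -1.000e-03  3.008e+00]
   [282.0, 207.0] [532.0, 200.9, 24.1, 17.8, -7.7]
to [532.0, 200.9, 24.1, 17.8, -7.7]
"travel": [[-0.01, 0.0, 0.93], [-0.01, 0.01, 0.93], [-0.01, 0.0, 0.92], [-0.0, 0.01, 0.93], [-0.01, 0.0, 0.92], [-0.0, 0.01, 0.93]] "twist": [0.0, 0.0, 0.0, 0.0, 0.0, 0.0]
```

View pics/w4.png

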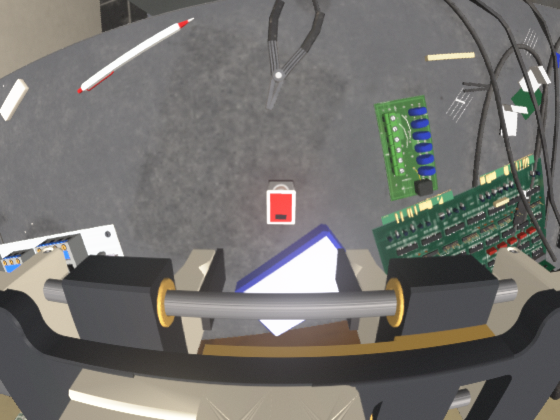

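The wrist picture shows the small red relay centred at (281,207), with the blue box's corner at (322,230), clear of the fingers. I'm descending.

play_rows --pt "-0.03 0.02 0.93" --pt "0 0 0.93" --pt "0 0 0.93" --pt "0 0 0.93" --pt "0 0 0.93" --pt "0 0 0.9" --pt "0 0 0" --pt "0 0 0" --twist '[0, 0, 0, 0, 0, 0, 0, 0]'

```text
t: 27.9
eef_pos: [0.5324, 0.2012, 0.0353]
ee_rot: [3.141, 0.001, 3.007]
force: [-0.2, 0.1, 0.2]
width: 0.0612
gripper_force: 0.0
```

play_rows --pt "0 0 0" --pt "0 0 0" --pt "0 0 0" --pt "0 0 0" --pt "0 0 0" --pt "0 0 0" --twist '[0, 0, 0, 0, 0, 0]' --fingers 0 --newtons 15

```text
t: 28.65
eef_pos: [0.5319, 0.2014, 0.0347]
ee_rot: [3.142, 0.0, 3.007]
force: [-1.0, 0.1, 2.4]
width: 0.0236
gripper_force: 15.0
```

play_rows --pt "0 0 -0.8" --pt "0 0 -1" --pt "0 0 -1" --pt "0 0 -1" --pt "0 0 -0.4" --pt "0 0 0" --twist '[0, 0, 0, 0, 0, 0]'

```text
t: 29.4
eef_pos: [0.5319, 0.2015, 0.1396]
ee_rot: [3.141, 0.0, 3.007]
force: [-0.4, -0.5, -1.0]
width: 0.024
gripper_force: 15.0
```

```bash
python3 plan.py 601.2,-315.6,140,1.8
```

```text
"travel": [[-0.26, -0.96, -0.0], [-0.26, -0.96, -0.0], [-0.25, -0.96, -0.0], [-0.24, -0.96, -0.0], [-0.23, -0.97, -0.0], [-0.23, -0.97, -0.0], [-0.22, -0.97, -0.0], [-0.21, -0.97, -0.0]] "twist": [-0.05, -0.05, -0.05, -0.05, -0.05, -0.05, -0.05, -0.05]
"travel": [[-0.2, -0.97, -0.0], [-0.2, -0.97, -0.0], [-0.19, -0.98, -0.0], [-0.18, -0.98, -0.0], [-0.17, -0.98, -0.0], [-0.17, -0.98, -0.0], [-0.16, -0.98, -0.0], [-0.15, -0.98, -0.0]] "twist": [-0.05, -0.05, -0.05, -0.06, -0.05, -0.06, -0.05, -0.06]
"travel": [[-0.14, -0.98, -0.0], [-0.14, -0.99, -0.0], [-0.13, -0.98, -0.0], [-0.12, -0.99, -0.01], [-0.1, -0.99, -0.0]] "twist": [-0.05, -0.06, -0.05, -0.06, -0.05]
```

play_rows --pt "-0.26 -0.96 0" --pt "-0.26 -0.96 0" --pt "-0.25 -0.96 0" --pt "-0.24 -0.96 0" --pt "-0.23 -0.97 0" --pt "-0.23 -0.97 0" --pt "-0.22 -0.97 0" --pt "-0.21 -0.97 0" --twist '[-0.05, -0.05, -0.05, -0.05, -0.05, -0.05, -0.05, -0.05]'

```text
t: 30.4
eef_pos: [0.5576, 0.0034, 0.138]
ee_rot: [-3.141, -0.002, 3.067]
force: [0.0, -0.3, -2.1]
width: 0.0239
gripper_force: 15.0
```

play_rows --pt "-0.2 -0.97 0" --pt "-0.2 -0.97 0" --pt "-0.19 -0.98 0" --pt "-0.18 -0.98 0" --pt "-0.17 -0.98 0" --pt "-0.17 -0.98 0" --pt "-0.16 -0.98 0" --pt "-0.15 -0.98 0" --twist '[-0.05, -0.05, -0.05, -0.06, -0.05, -0.06, -0.05, -0.06]'

```text
t: 31.4
eef_pos: [0.5839, -0.1933, 0.1377]
ee_rot: [3.141, -0.003, 3.132]
force: [-0.3, -0.1, -0.6]
width: 0.0236
gripper_force: 15.0
```

play_rows --pt "-0.14 -0.98 0" --pt "-0.14 -0.99 0" --pt "-0.13 -0.98 0" --pt "-0.12 -0.99 0" --pt "-0.1 -0.99 0" --pt "0 0 0" --pt "0 0 0" --pt "0 0 0" --twist '[-0.05, -0.06, -0.05, -0.06, -0.05, 0, 0, 0]'

```text
t: 32.4
eef_pos: [0.601, -0.3151, 0.1391]
ee_rot: [3.141, -0.001, -3.11]
force: [0.1, 0.7, -0.9]
width: 0.0242
gripper_force: 15.0
```

```bash
python3 held.py red 15.3 25.8
```

```text
32.4 [ 601.  -315.1  139.1] [ 3.141e+00 -1.000e-03 -3.110e+00] [ 0.1  0.7 -0.9]
held
   [280.0, 283.0] [593.3, -315.2, 18.7, 10.0, -88.2]
   [402.0, 235.0] [569.5, -262.3, 21.7, 17.2, 1.8]
tags
   [281.0, 182.0] [575.3, -316.8, 35.9, 9.9, -88.2] -> well x 601.1 y -316.0
   [387.0, 172.0] [563.6, -232.1, 48.0, 10.3, -88.3] -> well x 589.4 y -231.3
```

play_rows --pt "-0.01 -0.03 0.9" --pt "0 0 0.8" --pt "0 0 0.6" --pt "0 0 0.4" --pt "0 0 0.24" --pt "0 0 0.1" --pt "0 0 0.06" --pt "0 0 0" --twist '[0, 0, 0, 0, 0, 0, 0, 0]'

```text
t: 33.45
eef_pos: [0.6017, -0.3167, 0.0632]
ee_rot: [-3.141, 0.001, -3.111]
force: [-2.4, 2.1, 4.2]
width: 0.024
gripper_force: 15.0
```

play_rows --pt "0 0 0.04" --pt "0 0 0" --twist '[0, 0]'

```text
t: 33.7
eef_pos: [0.6018, -0.3166, 0.0632]
ee_rot: [-3.141, 0.001, -3.11]
force: [-3.8, 3.4, 11.9]
width: 0.0243
gripper_force: 15.0
```

Contact came exactly at the expected height. I'll release, retreat and check everything.

play_rows --pt "0 0 0" --pt "0 0 0" --pt "0 0 0" --pt "0 0 -0.6" --pt "0 0 -1" --pt "0 0 -1" --pt "0 0 -1" --pt "0 0 -1" --twist '[0, 0, 0, 0, 0, 0, 0, 0]' --fingers 0.45

```text
t: 34.7
eef_pos: [0.6016, -0.3167, 0.1781]
ee_rot: [-3.141, 0.001, -3.111]
force: [-0.1, 0.1, 0.4]
width: 0.0394
gripper_force: 0.0
```

play_rows --pt "0 0 -1" --pt "0 0 -1" --pt "1 0 0" --pt "1 0 0" --pt "1 0 0" --pt "1 0 0" --pt "0 0 0" --pt "0 0 0" --twist '[0, 0, 0, 0, 0, 0, 0, 0]'

```text
t: 35.7
eef_pos: [0.502, -0.3198, 0.2271]
ee_rot: [-3.141, 0.001, -3.111]
force: [0.7, -0.6, -0.1]
width: 0.0393
gripper_force: 0.0
```

```bash
python3 - <<'E'
from h import *
s=arm.get_state();print(s['t'],s['eef_pos'],s['force'])
w=imaging.grab_frame('wrist');f=imaging.grab_frame('side')
for z in(.0865,.0785):
  for c in('red','blue'): print(z,c);[print('  ',*x) for x in labels(w,c,z,s,mn=60) if x[1][3]>14]
a=cv2.resize(f['pixels'][120:340,180:400],(560,560),interpolation=cv2.INTER_CUBIC)
cv2.imwrite('pics/s2.png',a[:,:,::-1]);cv2.imwrite('pics/w5.png',w['pixels'][:,:,::-1])
E
```

```text
35.7 [ 0.50199807 -0.31982224  0.22705717] [ 0.71767261 -0.63449096 -0.08323283]
0.0865 red
   [279.0, 286.0] [592.3, -316.7, 17.4, 14.2, -88.2]
   [8.0, 243.0] [567.5, -661.7, 84.7, 30.9, -23.1]
0.0865 blue
   [554.0, 266.0] [582.2, 46.8, 21.7, 20.1, -62.1]
   [140.0, 229.0] [531.1, -496.4, 177.1, 51.1, 82.5]
0.0785 red
   [279.0, 286.0] [597.3, -316.5, 17.9, 14.6, -88.2]
   [8.0, 243.0] [571.7, -671.5, 87.1, 31.7, -23.1]
0.0785 blue
   [554.0, 266.0] [586.9, 57.4, 22.3, 20.7, -62.1]
   [140.0, 229.0] [534.3, -501.4, 182.2, 52.5, 82.5]
```

View pics/s2.png

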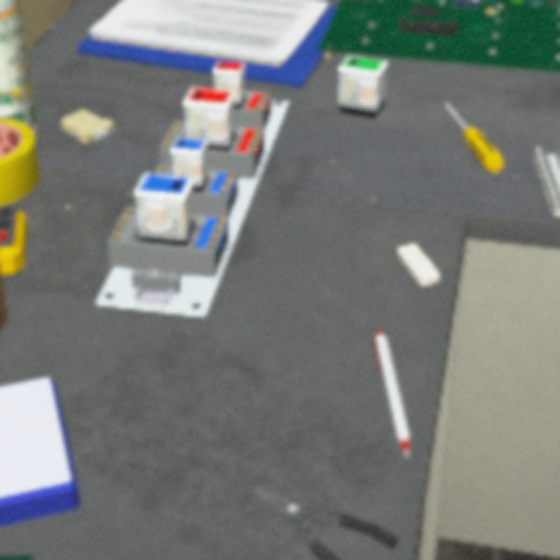

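View pics/w5.png

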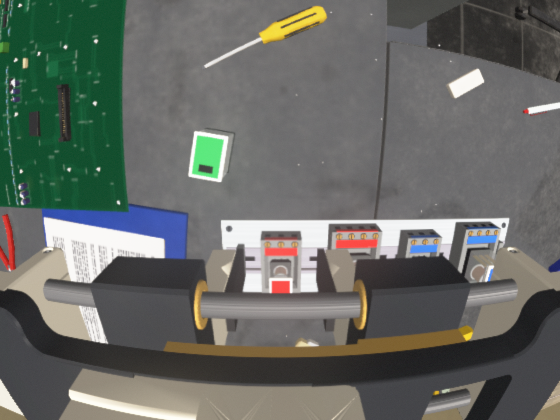

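The side picture shows all four relays upright in their matching sockets, with green untouched at (360,84). The wrist picture shows small red in its socket at (280,286). I'm handing the job in.

```bash
python3 -c "
from station import arm
print(arm.job_done())"
```

```text
the job is handed in; nothing more can be done
None
```

I plugged all four red and blue relays into their matching sockets, upright and down to floor height by contact force and camera. I left the green relay standing where it was, and handed the job in at about 36 s; no verdict came back.

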